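# Mesh the toy gear into the sprung drive socket and hold it down

## Robot

A 7-joint arm with a two-finger parallel gripper is mounted at the origin on the work surface. World frame = base frame: x ahead of the robot, y to its left, z up, the work surface at z = 0. Lengths are in mm, angles in rad, forces in N, time in s.
With the tool pointing down it reaches from about 400 to 900 mm from the base axis. Payload 5.5 kg.
Tool frame: the origin (TCP) lies between the finger pads, 19 mm behind the fingertips; this is the grasp point; z points along the fingers, y is the line along which they close (so a half turn about z gives the same grasp; the last joint's range is limited). The gripper opens to 85 mm and grips with 20 to 120 N. Pads are 22 mm wide; open, the fingers measure 114 mm over their backs; the gripper's body (76 mm by 85 mm) begins 54 mm behind the grasp point. The pads swing forward as they close: fully open they stand 13 mm farther back than shut.
Start: joints at [-1.039, 0.501, -0.427, 1.55, 0.221, 1.138, -0.21], TCP at [172.586, 626.669, 250.01] pointing down, gripper open.
Joint ranges: [-2.88, 2.88], [-0.31, 2.03], [-1.54, 1.56], [0.2, 2.42], [-1.41, 4.55], [0.19, 2.02], [-2.57, 2.57]. Speed limits (rad/s): [2.57, 2.57, 3.14, 3.14, 3.14, 3.14, 3.14].

## Interface

Orientations are given as a unit quaternion [x, y, z, w].
In Python, from rig import ctrl, vision, job, finder gives the robot as it stands.
- The arm moves only by the tool drive_tool, never from a script. Its argument "deltas" is a list that holds one entry, the list of rows, each a list of 6 numbers: the shift along the tool's x, y, z in m, then the turn, a rotation vector about the tool's x, y, z in degrees. A call has 1 to 20 rows; each row shifts and turns the commanded pose from where the row before left it, along the tool's axes as they then stand; what a row does not reach is not made up. A row lasts 1/10 s, in which the tool goes at most 50 mm and 8.59 degrees, less where a joint would pass 70% of its speed; a pose out of reach is approached as far as the arm can. A call with a gripper value outside its range is refused whole. "hand" is the opening, from -1 (shut) to 1 (fully open), set as the call begins (left out, the last holds). The fingers move at their own pace and stop on an object; "grip_force" is the grip in N (left out, the last holds). Time passes only in rows, so rows that do not move let the fingers close. It gives the time, the measured TCP pose, the force, the opening and the grip force at its end, in the units of the state.
- ctrl.read_state(): the state, without advancing time (a new reading comes with each control period).
- vision.capture(name): name is "scene" or "top"; returns a dict with "image" (384x512x3 uint8, red, green, blue), "z_map" (384x512 float32, mm along the optical axis (not along the pixel's ray), 0 where there is no reading), "mtx" (3x3 intrinsics, pixels), "xyz" and "orientation" of the camera in the world. Camera axes: x right, y down, z forward; pixel columns grow to the right and rows downward; lengths in mm; the calibration is good to about 2 mm. A picture is of the moment at which its call begins.
- job.close_job(): hands the job in; it is judged then, once.
Trained networks look in the newest picture that a camera, given by its name, has taken for a name from the list of things; names that differ only in an ending like _2 or _b are one class to them, and where a whole thing is asked for, a point or a joint stands for the part that bears it (a point fixed in the world has none). Each returns a list of dicts, best first, with "score" (0 to 1); they miss things now and then, are a little off and sometimes report something else, mostly with a low value. They report only what shows in the picture. A call takes as long as a camera call. They do not tell look-alikes from the thing itself.
- finder.look_for(camera, thing): "rect" ([left, top, right, bottom] in pixels, round what is visible of it).
The state is a dict: "t": time; "joint_positions": joint angles; "joint_vel": joint speeds; "effort": joint torques, N m; "ee_pos": TCP position; "eef_rot": TCP orientation; "contact_force": force on the tool from outside, world axes, zero at the start; "wrist_torque": the same for the moment, N m; "finger_gap": finger opening in mm; "finger_force": force on a finger pad.
Only numpy, scipy, OpenCV 4.12 (cv2) and the standard library are available. Lean on these libraries where they do the work, as an engineer would, in place of code of your own. Each camera call takes 0.05 s, during which the arm holds its last target. There are 200 camera calls.

## Task

Slide the orange gear out through the open end of its slotted rack, turn it until its cross-shaped stem matches the cross socket in the drive box's yellow turret, and push it fully home, upright, against the spring under it. It springs back up when let go, so finish while still holding it pressed down to the stop; leave the mug, remote, book, phone, cactus and small green gear where they are.

Things in the scene. Friction and masses are not known exactly. Their poses are not given: they have to be found in the camera images.
- gear: Orange toy gear on a cross stem, 110 g, upright, any yaw. Origin: centre of the stem's lower tip, z up. Upwards: 0-26 mm two crossed fins, 28 mm across, 7 mm thick, along its x and y (lowest 4 mm only 24 x 4 mm, a lead-in); 26-42 mm round neck, 12 mm diameter; 42-52 mm toothed disc, 68 mm across; 52-94 mm square white knob 26 x 26 mm, faces square to x and y: fins run as the knob's faces do.
- gear_grip (a point): Point on the gear's axis inside the square knob, 78 mm above the stem's tip, 16 mm below the knob's top: with the TCP here, pointing down, the fingertips are 7 mm above the disc. Axes as the gear's.
- rack: Fixed wooden tunnel 112 mm long (its x), 76 wide, 60 high, green walls. Origin: centre of its footprint on the table. The light top board (52-60 mm up) has a slot 18 mm wide along y = 0, closed at x = +20 mm, open at x = -56 mm, roughly facing the robot; the tunnel below is 52 mm wide. The gear's disc rests on the board, neck in the slot near the closed end, stem tip 18 mm above the table.
- rack_exit (a point): Middle of the slot's open end, at the board's top (60 mm up). Axes as the rack's; the way out is along -x. The fins under the board let the gear be lifted at most 8 mm, so it comes out only along the slot; it is clear once its axis is over 16 mm beyond this point.
- drive: Fixed blue toy drive box, 124 x 108 mm, 64 mm high. Origin: centre of its footprint; the yellow square turret stands in a round hole in the middle of its top.
- socket_mouth (a point): Centre of the top face of the yellow turret (39 x 39 mm, 70 mm above the table). Its x and y run along the two arms of the cross socket (31 mm over all, 10 mm wide, parallel to the turret's sides; any quarter turn of the gear fits). The turret is stiff to turn (0.2 N m) and has a random yaw. A dark sprung plunger is the socket's floor, 18 mm below the mouth.
- plunger (a joint): How far the sprung plunger in the socket is pushed down: 0 m at rest, 0.008 m at its stop. It takes 4 N to start, 12 N at the stop, and springs back; the gear's weight does not move it. At the stop the gear's tip is 26 mm below the mouth, the tops of its fins flush with the turret's top.
- spare_gear: Bystander, not to be disturbed: small green toy gear lying flat, 44 mm across, 14 mm high. Origin: centre of its underside.
- mug: Bystander, not to be disturbed: blue mug, 80 mm across, 90 mm high. Origin: centre of its underside.
- remote: Bystander, not to be disturbed: black remote control, 170 x 45 x 18 mm. Origin: centre of its underside.
- book: Bystander, not to be disturbed: white closed book, 210 x 150 x 24 mm, with the phone lying on it. Origin: centre of its underside.
- phone: Bystander, not to be disturbed: black phone, 150 x 72 x 9 mm, lying on the book. Origin: centre of its underside.
- cactus_pot: Bystander, not to be disturbed: ornamental green cactus in a terracotta pot, 72 mm across, 127 mm high. Origin: centre of its underside.
Things that resemble listed ones, but are neither listed nor needed, are in the scene too. What is shaped like the rack but red is not meant.

How it is judged:
By the outcome, as a careful person would: the job done as asked, in the order asked, and still so for the second after the job is handed in, while the arm keeps its last pose, push and grip.
It also fails if it takes over 56 s, if anything falls off the work surface, if the arm or the gripper's body presses on something with over 40 N, if the wrist force passes 120 N, or if a joint passes its speed limit or range.

## Working session

There is one attempt and no reset: what is moved stays moved. The work goes in short steps, Python scripts to look and compute and a tool call to move; the robot and the scene stay as the last step left them, time stands still between calls to the robot, and variables do not carry over. Pictures are saved under pics/ and viewed, at most 10 in all, crops included, and the job is handed in when it is done.

Besides the shell and the picture viewer there is one more tool, called after "Emit:" in YAML: its name, and indented under it one key for each argument. drive_tool: Moves the arm, as the interface text tells. Its arguments: {"type":"object","properties":{"deltas":{"type":"array","items":{"type":"array","items":{"type":"array","items":{"type":"number"}}}},"hand":{"type":"number"},"grip_force":{"type":"number"}},"required":["deltas"]}

```bash
mkdir -p pics && cat > h.py <<'E'
import numpy as np, cv2
from scipy.spatial.transform import Rotation as R
from rig import ctrl, vision, job, finder
def cap(n):
    c=vision.capture(n); z=c["z_map"].astype(float); K=np.array(c["mtx"])
    v,u=np.mgrid[:z.shape[0],:z.shape[1]]
    p=np.stack([(u-K[0,2])/K[0,0]*z,(v-K[1,2])/K[1,1]*z,z],-1)
    w=p@R.from_quat(c["orientation"]).as_matrix().T+np.array(c["xyz"])
    w[z==0]=np.nan
    return c,w
E
python3 - <<'E'
from h import *
ims=[]
for n in("scene","top"):
    c,w=cap(n); cv2.imwrite(f"pics/{n}0.png",cv2.cvtColor(c["image"],cv2.COLOR_RGB2BGR))
    print(n,c["xyz"],c["orientation"])
    for t in("gear","rack","drive","spare_gear","mug","remote","book","cactus_pot"):
        for d in finder.look_for(n,t)[:2]:
            r=np.round(d["rect"]).astype(int); m=w[r[1]:r[3],r[0]:r[2]]
            print(t,round(d["score"],2),r, np.round(w[(r[1]+r[3])//2,(r[0]+r[2])//2]))
print(ctrl.read_state())
E
```

```text
scene [1127.26005636 -456.42773686  966.89803817] [ 0.84681808  0.40845564 -0.15301967 -0.30438154]
gear 0.65 [193 219 215 245] [ 560. -207.   90.]
rack 0.92 [127 195 156 238] [ 387. -307.   63.]
rack 0.87 [183 278 227 336] [ 722. -314.   63.]
drive 0.72 [278 149 331 199] [555. 151.  64.]
spare_gear 0.69 [242 193 254 204] [491. -14.  16.]
mug 0.91 [288 232 331 276] [746.   1.   6.]
remote 0.79 [ 66 241 124 276] [ 401. -463.   20.]
book 0.83 [312  92 375 141] [416. 465.  35.]
book 0.67 [238 191 256 207] [493. -20.  18.]
cactus_pot 0.65 [115 283 144 324] [ 622. -450.   99.]
top [ 375.63552165   -3.05381301 1582.55677   ] [-0.6955067   0.71675354 -0.03067793  0.03992066]
gear 0.7 [311 167 332 187] [ 544. -200.  113.]
rack 0.92 [334 114 368 150] [ 707. -324.   -1.]
rack 0.83 [332 214 369 254] [ 363. -292.   58.]
drive 0.74 [180 166 224 212] [521. 178.  74.]
spare_gear 0.47 [254 190 266 207] [491.  -8.  19.]
mug 0.68 [242 101 276 131] [771. -13.   6.]
remote 0.57 [379 199 415 250] [ 391. -456.   16.]
book 0.7 [ 88 202 132 252] [409. 488.  32.]
book 0.56 [ 86 192 137 258] [415. 484.  36.]
cactus_pot 0.86 [383 151 406 168] [ 594. -431.  111.]
{'t': 0.9, 'joint_positions': array([-1.03878489,  0.50088446, -0.42700266,  1.5503859 ,  0.22081533,
        1.13829813, -0.21031384]), 'joint_vel': array([ 3.84377895e-05,  1.62801209e-03, -1.15842113e-03,  1.05377234e-03,
        2.83211144e-04, -5.24028278e-04,  2.87379350e-04]), 'effort': array([-1.66188051e-04, -5.69348395e+01, -5.81069246e+00, -2.81333899e+01,
        1.26191761e-02,  1.84723242e-03,  4.43602872e-06]), 'ee_pos': array([172.60153944, 626.67529946, 250.0255302 ]), 'eef_rot': array([ 1.33990933e-01,  9.90982557e-01,  2.62028530e-05, -7.23354302e-06]), 'contact_force': array([ 0.85172659,  0.68926247, -0.79418319]), 'wrist_torque': array([-0.01847389, -0.00401457,  0.00825947]), 'finger_force': 0.0, 'finger_gap': 85.3209522416807}
```

```bash
python3 - <<'E'
import cv2,numpy as np
a=cv2.imread("pics/scene0.png");b=cv2.imread("pics/top0.png")
cv2.imwrite("pics/v1.png",cv2.resize(a[80:350,50:400],(778,600),interpolation=cv2.INTER_CUBIC))
cv2.imwrite("pics/v2.png",cv2.resize(b[95:270,160:420],(800,538),interpolation=cv2.INTER_CUBIC))
E
```

```text
(no output)
```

View pics/v1.png

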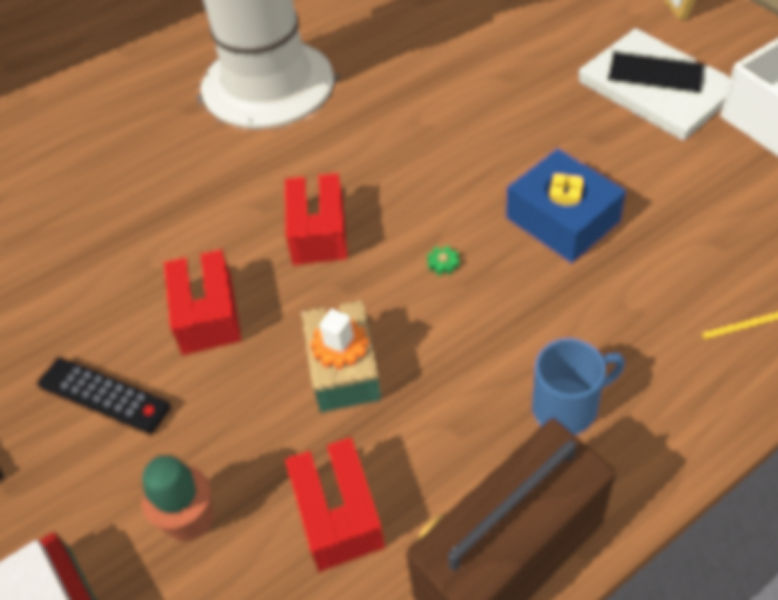

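View pics/v2.png

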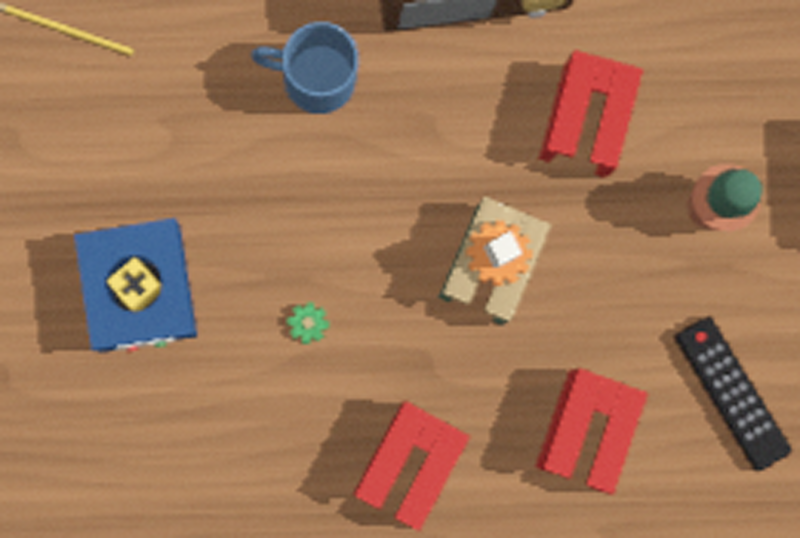

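v1/v2 show the gear (top crop ~(505,248)) in the wooden rack, with its slot opening towards the robot. The drive's cross socket is at ~(135,284) and the red racks are decoys. Next I fit prism silhouettes to get precise poses.

```bash
cat >> h.py <<'E'
from scipy.optimize import minimize
S=6
def proj(c,P):
    q=(P-np.array(c["xyz"]))@R.from_quat(c["orientation"]).as_matrix(); q=q@np.array(c["mtx"]).T
    return q[:,:2]/q[:,2:]
def box(p,lx,ly,z0,z1):
    a=p[2];X=np.array([[sx*lx/2,sy*ly/2] for sx in(-1,1) for sy in(-1,1)])@np.array([[np.cos(a),np.sin(a)],[-np.sin(a),np.cos(a)]])+p[:2]
    return np.vstack([np.c_[X,[z]*4] for z in(z0,z1)])
def fit(c,mask_fn,x0,lx,ly,z0,z1,win=None,yaws=None):
    "silhouette fit of a prism: best x,y,yaw"
    win=win or 18
    u,v=np.round(proj(c,np.array([[x0[0],x0[1],(z0+z1)/2]]))[0]).astype(int)
    o=np.array([u-win,v-win]); im=c["image"][o[1]:v+win,o[0]:u+win]
    big=cv2.resize(im,None,fx=S,fy=S,interpolation=cv2.INTER_CUBIC)
    m=mask_fn(big.astype(float)).astype(np.uint8)
    m=cv2.morphologyEx(m,cv2.MORPH_CLOSE,np.ones((5,5),np.uint8))
    n,l,st,_=cv2.connectedComponentsWithStats(m); m=(l==1+np.argmax(st[1:,4])).astype(np.uint8)
    def cost(p):
        h=cv2.convexHull((((proj(c,box(p,lx,ly,z0,z1))-o+.5)*S-.5)*16).astype(np.float32)).round().astype(np.int32)
        r=np.zeros_like(m); cv2.fillConvexPoly(r,h,1,shift=4)
        return 1-(r&m).sum()/max(1,(r|m).sum())
    best=None
    for a in (yaws if yaws is not None else np.radians(np.arange(0,90,10))):
        s=np.array([x0[0],x0[1],a]); 
        r=minimize(cost,s,method="Nelder-Mead",options=dict(initial_simplex=np.array([s,s+[6,0,0],s+[0,6,0],s+[0,0,.15]]),xatol=.02,fatol=1e-5))
        if best is None or r.fun<best.fun: best=r
    return np.r_[best.x[:2],np.degrees(best.x[2]),best.fun],m*255,big
white=lambda b:(b.min(-1)>135)&(b.max(-1)-b.min(-1)<45)
yellow=lambda b:(b[...,0]>130)&(b[...,1]>b[...,2]+50)&(b[...,0]-b[...,1]<75)
blue=lambda b:(b[...,2]>b[...,0]+40)
E
python3 - <<'E'
from h import *
out=[]
for n in("scene","top"):
    c,w=cap(n)
    k,m1,b1=fit(c,white,(550,-205),26,26,70,112)
    t,m2,b2=fit(c,lambda b:yellow(b),(535,160),39,39,66,70)
    print(n,"knob",k.round(2),"turret",t.round(2))
    # board top points from depth
    P=w.reshape(-1,3); I=c["image"].reshape(-1,3)
    s=(abs(P[:,0]-550)<90)&(abs(P[:,1]+205)<80)&(P[:,2]>40)&(P[:,2]<75)
    print(s.sum(),np.median(P[s,2]))
    d=(abs(P[:,0]-540)<90)&(abs(P[:,1]-160)<90)&(P[:,2]>50); Q=P[d]
    print("drive",Q.mean(0).round(1),np.median(Q[:,2]).round(1))
    tan=lambda b:(b[...,0]>b[...,2]+20)&(b.sum(-1)>395)|white(b)|((b[...,0]>200)&(b[...,1]>80))
    r,m3,b3=fit(c,tan,(550,-205),112,76,52,60,win=32,yaws=np.radians([-40,-25,-10]))
    print("rack",r.round(2))
    for m,b in((m1,b1),(m2,b2),(m3,b3)):
        bb=cv2.cvtColor(b,cv2.COLOR_RGB2BGR); out.append(cv2.resize(np.hstack([bb,cv2.cvtColor(m,cv2.COLOR_GRAY2BGR)]),(400,200)))
cv2.imwrite("pics/v3.png",np.hstack([np.vstack(out[:3]),np.vstack(out[3:])]))
E
```

```text
scene knob [ 5.4399e+02 -2.0612e+02  5.1140e+01  1.5000e-01] turret [5.2746e+02 1.7644e+02 3.7190e+01 2.1000e-01]
894 62.63015436122373
drive [531.1 173.3  64.9] 65.7
rack [ 5.3718e+02 -2.0742e+02 -2.4880e+01  1.1000e-01]
top knob [ 5.4949e+02 -2.0933e+02  3.2630e+01  2.1000e-01] turret [5.2849e+02 1.7464e+02 1.2994e+02 3.1000e-01]
685 62.19650011217095
drive [528.7 176.4  63.9] 64.0
rack [ 5.4007e+02 -2.3278e+02  8.5000e-01  4.8000e-01]
```

View pics/v3.png

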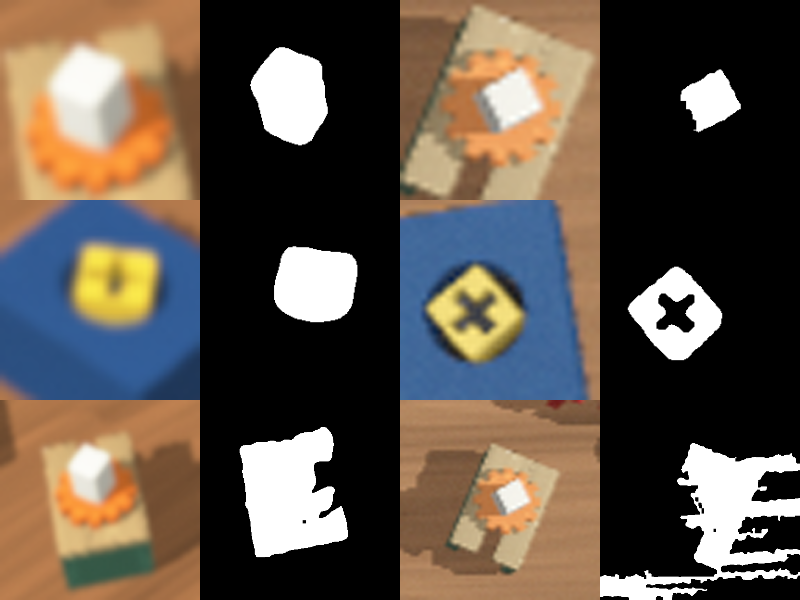

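```bash
cat >> h.py <<'E'
def fill(m):
    m=m.astype(np.uint8); cs,_=cv2.findContours(m,cv2.RETR_EXTERNAL,cv2.CHAIN_APPROX_NONE)
    return cv2.drawContours(m.copy(),cs,-1,1,-1)
E
python3 - <<'E'
from h import *
for n in("scene","top"):
    c,w=cap(n)
    if n=="top": print("knobtop",fit(c,lambda b:b.min(-1)>150,(547,-207),26,26,112,112)[0].round(2))
    for th in (.35,.45,.55):
        f=lambda b:(b.min(-1)-0.0*b.max(-1)>th*220)&(b.max(-1)-b.min(-1)<60)
        print("knob",th,fit(c,f,(547,-207),26,26,70,112)[0].round(2))
    print("turret",fit(c,lambda b:fill((b[...,0]>b[...,2]+20)),(528,175),39,39,66 if n=="scene" else 70,70,win=15)[0].round(2))
    c2=dict(c); z=np.nan_to_num(w[...,2]); g=((z>35)*255).astype(np.uint8)
    c2["image"]=np.dstack([g]*3)
    print("rack",fit(c2,lambda b:fill(b[...,0]>127),(540,-207),112,76,38 if n=='top' else 45,60,win=34,yaws=np.radians([-40,-25,-10]))[0].round(2))
    print("drive",fit(c2,lambda b:fill(b[...,0]>127),(528,175),124,108,40,64,win=34)[0].round(2))
E
```

```text
knob 0.35 [ 5.4392e+02 -2.0638e+02  1.1788e+02  9.0000e-02]
knob 0.45 [ 5.4392e+02 -2.0638e+02  1.1788e+02  9.0000e-02]
knob 0.55 [ 5.4404e+02 -2.0674e+02  3.0180e+01  9.0000e-02]
turret [5.2781e+02 1.7554e+02 3.1090e+01 3.0000e-01]
rack [ 5.4533e+02 -2.0711e+02 -2.4890e+01  6.0000e-02]
drive [5.2647e+02 1.7825e+02 7.6700e+00 5.0000e-02]
knobtop [ 5.4861e+02 -2.0977e+02  1.1629e+02  7.0000e-02]
knob 0.35 [ 5.4945e+02 -2.0906e+02  2.7250e+01  6.0000e-02]
knob 0.45 [ 5.4945e+02 -2.0906e+02  2.7250e+01  6.0000e-02]
knob 0.55 [ 5.4950e+02 -2.0900e+02  1.1738e+02  9.0000e-02]
turret [5.2823e+02 1.7470e+02 1.2645e+02 2.4000e-01]
rack [ 5.4469e+02 -2.0676e+02 -2.5240e+01  9.0000e-02]
drive [5.2910e+02 1.7657e+02 7.6100e+00 3.0000e-02]
```

```bash
python3 - <<'E'
from h import *
o=[]
for n in("top","scene"):
    c,w=cap(n)
    for th in(60,100,130):
        r,m,b=fit(c,lambda b:fill((b[...,0]>th)&(b[...,0]>b[...,2]+25)),(528,175),39,39,70 if n=="top" else 64,70,win=12)
        print(n,th,r.round(2)); o.append(np.hstack([cv2.cvtColor(b,cv2.COLOR_RGB2BGR),cv2.cvtColor(m,cv2.COLOR_GRAY2BGR)]))
    # cross: 4th-harmonic of dark pixels inside turret on z=70 plane
    u,v=proj(c,np.array([[528,175.5,70]]))[0]
cv2.imwrite("pics/v4.png",cv2.resize(np.hstack([np.vstack(o[:3]),np.vstack(o[3:])]),(800,600)))
E
```

```text
top 60 [5.2798e+02 1.7449e+02 4.0660e+01 2.3000e-01]
top 100 [5.2822e+02 1.7458e+02 3.8450e+01 2.0000e-01]
top 130 [5.2799e+02 1.7395e+02 4.1600e+01 1.5000e-01]
scene 60 [5.2688e+02 1.7685e+02 3.1850e+01 2.6000e-01]
scene 100 [5.2688e+02 1.7685e+02 3.1850e+01 2.6000e-01]
scene 130 [5.2723e+02 1.7695e+02 3.3900e+01 2.4000e-01]
```

View pics/v4.png

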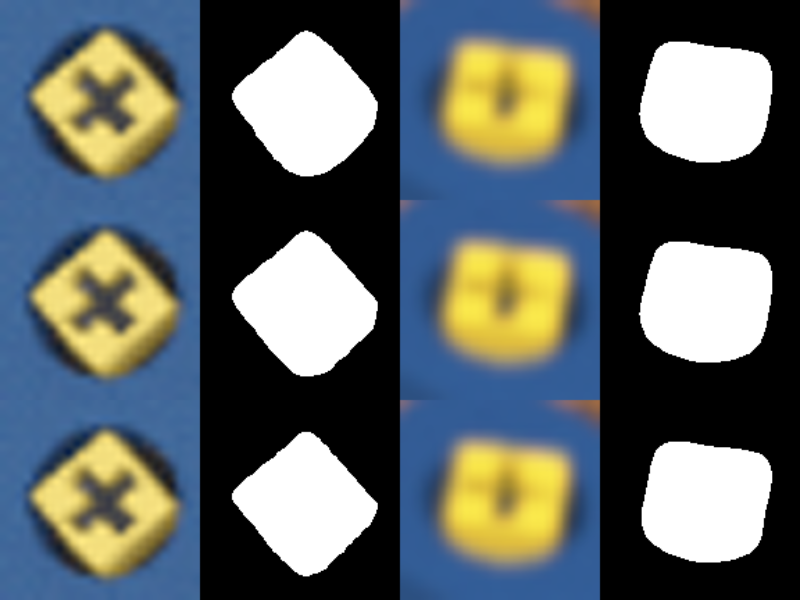

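v4 shows the turret as a near-45° diamond with its cross in the middle of each top-view tile. I'll correlate a cross template on the rectified top plane.

```bash
cat >> h.py <<'E'
def rectify(c,cx,cy,z,half=30,res=.25):
    g=np.arange(-half,half,res); X,Y=np.meshgrid(g+cx,g+cy)
    p=proj(c,np.c_[X.ravel(),Y.ravel(),np.full(X.size,z)]).astype(np.float32).reshape(*X.shape,2)
    return cv2.remap(c["image"],p[...,0],p[...,1],cv2.INTER_CUBIC).astype(float),X,Y
def crossfit(c,p0):
    im,X,Y=rectify(c,p0[0],p0[1],70); f=im[...,0]-im[...,2]; 
    def cost(p,k=None):
        a=p[2]; x=(X-p[0])*np.cos(a)+(Y-p[1])*np.sin(a); y=-(X-p[0])*np.sin(a)+(Y-p[1])*np.cos(a)
        ax,ay=abs(x),abs(y); s=lambda d:1/(1+np.exp(np.clip(d/.6,-50,50)))
        sq=s(np.maximum(ax,ay)-19.5); cr=s(np.minimum(np.maximum(ax-15.5,ay-5),np.maximum(ax-5,ay-15.5)))
        T=sq-cr; W=s(np.maximum(ax,ay)-19.0)
        W/=W.sum(); mf=(W*f).sum(); mt=(W*T).sum()
        return -(W*(f-mf)*(T-mt)).sum()/np.sqrt((W*(f-mf)**2).sum()*(W*(T-mt)**2).sum())
    b=None
    for a in np.radians(np.arange(15,75,10)):
        s=np.r_[p0[:2],a]; r=minimize(cost,s,method="Nelder-Mead",options=dict(initial_simplex=np.array([s,s+[3,0,0],s+[0,3,0],s+[0,0,.15]])))
        if b is None or r.fun<b.fun:b=r
    return np.r_[b.x[:2],np.degrees(b.x[2]),b.fun]
E
python3 - <<'E'
from h import *
for n in("top","scene"):
    c,w=cap(n); print(n,crossfit(c,(528,175.5)).round(2))
s=ctrl.read_state(); M=R.from_quat(s["eef_rot"]).as_matrix(); print(M.round(3))
E
```

```text
top [528.73 174.94  40.44  -0.88]
scene [528.38 175.44  40.54  -0.54]
[[-0.964  0.266 -0.   ]
 [ 0.266  0.964  0.   ]
 [ 0.    -0.    -1.   ]]
```

Emit:
drive_tool:
  deltas:
    - [[-0.0256,-0.0255,0,0,0,0],[-0.0256,-0.0255,0,0,0,0],[-0.0256,-0.0255,0,0,0,0],[-0.0256,-0.0255,0,0,0,0],[-0.0256,-0.0255,0,0,0,0],[-0.0256,-0.0255,0,0,0,0],[-0.0256,-0.0255,0,0,0,0],[-0.0256,-0.0255,0,0,0,0],[-0.0256,-0.0255,0,0,0,0],[-0.0256,-0.0255,0,0,0,0],[-0.0256,-0.0255,0,0,0,0],[-0.0256,-0.0255,0,0,0,0],[-0.0256,-0.0255,0,0,0,0],[-0.0256,-0.0255,0,0,0,0],[-0.0256,-0.0255,0,0,0,0],[-0.0256,-0.0255,0,0,0,0],[-0.0256,-0.0255,0,0,0,0],[-0.0256,-0.0255,0,0,0,0],[-0.0256,-0.0255,0,0,0,0],[-0.0256,-0.0255,0,0,0,0]]
  hand: 1

```text
t: 3.3
ee_pos: [531.4, -2.2, 250.3]
eef_rot: [0.134, 0.991, 0.0, 0.0]
contact_force: [1.3, 0.6, 0.5]
finger_gap: 85.6
finger_force: 0.0
```

Emit:
drive_tool:
  deltas:
    - [[0,0,0,0,0,7.85],[0,0,0,0,0,7.85],[0,0,0,0,0,7.85],[0,0,0,0,0,7.85],[0,0,0,0,0,7.85],[0,0,0,0,0,7.85],[0,0,0,0,0,0]]

```text
t: 4.0
ee_pos: [530.8, -0.8, 250.1]
eef_rot: [0.519, 0.855, 0.0, 0.0]
contact_force: [0.7, -0.0, 1.3]
finger_gap: 85.7
finger_force: 0.0
```

```bash
cat >> h.py <<'E'
def go(x,y,z,psi):
    s=ctrl.read_state(); M=R.from_quat(s["eef_rot"]).as_matrix(); d=M.T@(np.array([x,y,z])-s["ee_pos"])
    cur=np.degrees(np.arctan2(M[1,1],M[0,1])); tilt=np.degrees(np.arccos(-M[2,2]))
    print("t",round(s["t"],2),"pos",s["ee_pos"].round(1),"psi",cur.round(2),"tilt",tilt.round(2),"F",s["contact_force"].round(1),"gap",round(s["finger_gap"],1),"ff",s["finger_force"])
    print("tool shift mm",d.round(1),"turn z",round(-((psi-cur+180)%360-180),2),"j",s["joint_positions"].round(2))
E
python3 -c "
from h import *
go(547,-208,250,27.5)"
```

```text
t 4.0 pos [530.8  -0.8 250.1] psi 27.45 tilt 0.01 F [ 0.7 -0.   1.3] gap 85.7 ff 0.0
tool shift mm [-1.913e+02 -8.110e+01  1.000e-01] turn z -0.05 j [-0.11  0.26  0.08  1.86 -0.02  1.02  0.45]
```

Emit:
drive_tool:
  deltas:
    - [[-0.0319,-0.0135,0,0,0,0],[-0.0319,-0.0135,0,0,0,0],[-0.0319,-0.0135,0,0,0,0],[-0.0319,-0.0135,0,0,0,0],[-0.0319,-0.0135,0,0,0,0],[-0.0319,-0.0135,0,0,0,0],[0,0,0.03,0,0,0],[0,0,0.03,0,0,0],[0,0,0.03,0,0,0],[0,0,0.03,0,0,0],[0,0,0.02,0,0,0],[0,0,0.013,0,0,0],[0,0,0,0,0,0],[0,0,0,0,0,0]]

```text
t: 5.4
ee_pos: [547.8, -208.4, 97.5]
eef_rot: [0.518, 0.855, 0.0, 0.0]
contact_force: [-1.0, -0.1, -0.2]
finger_gap: 85.2
finger_force: 0.0
```

```bash
python3 - <<'E'
from h import *
go(547,-208,96,27.5)
o=[]
for n in("top","scene"):
    c,w=cap(n); u,v=proj(c,np.array([[547,-208,90]]))[0].astype(int)
    o.append(cv2.resize(cv2.cvtColor(c["image"][v-35:v+35,u-35:u+35],cv2.COLOR_RGB2BGR),(400,400),interpolation=cv2.INTER_CUBIC))
cv2.imwrite("pics/v5.png",np.hstack(o))
E
```

```text
t 5.4 pos [ 547.8 -208.4   97.5] psi 27.57 tilt 0.04 F [-1.  -0.1 -0.2] gap 85.2 ff 0.0
tool shift mm [ 0.7 -0.6  1.5] turn z 0.07 j [ 0.2   0.55  0.15  1.84 -0.12  0.76  0.9 ]
```

View pics/v5.png

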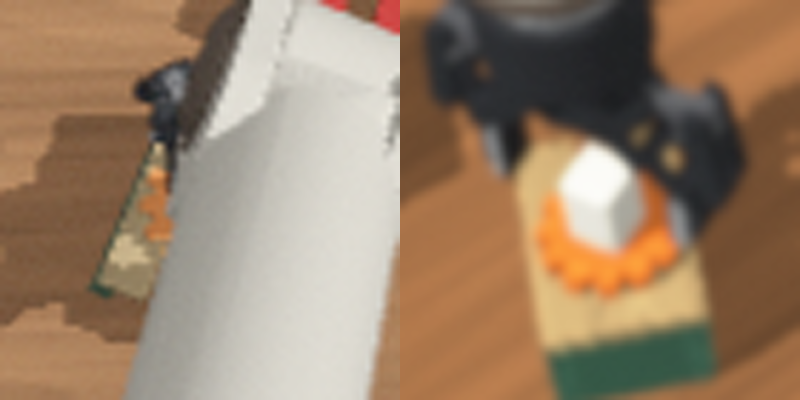

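The knob sits between the fingers, at (600,195) in the right half of v5. Gripping now.

Emit:
drive_tool:
  deltas:
    - [[0,0,0.001,0,0,0],[0,0,0,0,0,0],[0,0,0,0,0,0],[0,0,0,0,0,0],[0,0,0,0,0,0],[0,0,0,0,0,0],[0,0,0,0,0,0],[0,0,0,0,0,0]]
  hand: -1
  grip_force: 60

```text
t: 6.3
ee_pos: [547.7, -208.3, 96.4]
eef_rot: [0.519, 0.855, 0.0, 0.0]
contact_force: [0.0, -0.2, 6.4]
finger_gap: 25.2
finger_force: 59.8
```

Emit:
drive_tool:
  deltas:
    - [[0,0,-0.002,0,0,0],[0,0,-0.002,0,0,0],[0,0,0,0,0,0],[0,0,0,0,0,0]]

```text
t: 6.7
ee_pos: [547.0, -208.1, 99.7]
eef_rot: [0.519, 0.855, -0.0, -0.0]
contact_force: [0.0, -0.2, -1.1]
finger_gap: 25.3
finger_force: 59.4
```

```bash
python3 - <<'E'
from h import *
a=np.radians(-25.05); e=np.array([np.cos(a),np.sin(a)])
s=ctrl.read_state(); p=s["ee_pos"][:2]; print("rack frame",(p-[545,-206.9])@e,(p-[545,-206.9])@[-e[1],e[0]],s["wrist_torque"].round(2))
q=p-100*e; go(*q,s["ee_pos"][2],27.5)
E
```

```text
rack frame 2.2992849306164196 -0.2120137275043803 [ 0.09 -0.01  0.01]
t 6.7 pos [ 547.  -208.1   99.7] psi 27.5 tilt 0.04 F [ 0.  -0.2 -1.1] gap 25.3 ff 59.41089749336243
tool shift mm [ 79.4 -60.8   0.1] turn z 0.0 j [ 0.2   0.54  0.15  1.84 -0.11  0.76  0.89]
```

Emit:
drive_tool:
  deltas:
    - [[0.0032,-0.0024,0,0,0,0],[0.0032,-0.0024,0,0,0,0],[0.0032,-0.0024,0,0,0,0],[0.0032,-0.0024,0,0,0,0],[0.0032,-0.0024,0,0,0,0],[0.0032,-0.0024,0,0,0,0]]

```text
t: 7.3
ee_pos: [525.3, -197.6, 100.0]
eef_rot: [0.519, 0.855, 0.0, -0.0]
contact_force: [-1.3, -0.7, -0.9]
finger_gap: 25.6
finger_force: 59.4
```

Emit:
drive_tool:
  deltas:
    - [[0.006,-0.0046,0,0,0,0],[0.006,-0.0046,0,0,0,0],[0.006,-0.0046,0,0,0,0],[0.006,-0.0046,0,0,0,0]]

```text
t: 7.7
ee_pos: [497.5, -184.6, 100.0]
eef_rot: [0.519, 0.855, 0.0, -0.0]
contact_force: [0.4, 0.7, -0.1]
finger_gap: 25.1
finger_force: 59.4
```

Emit:
drive_tool:
  deltas:
    - [[0.006,-0.0046,0,0,0,0],[0.006,-0.0046,0,0,0,0],[0.006,-0.0046,0,0,0,0],[0.006,-0.0046,0,0,0,0],[0.006,-0.0046,0,0,0,0],[0.004,-0.003,0,0,0,0],[0,0,0,0,0,0]]

```text
t: 8.4
ee_pos: [458.7, -166.4, 100.0]
eef_rot: [0.519, 0.855, -0.0, -0.0]
contact_force: [-0.3, -0.3, -1.0]
finger_gap: 25.6
finger_force: 59.4
```

Emit:
drive_tool:
  deltas:
    - [[0,0,-0.02,0,0,0],[0,0,-0.02,0,0,0],[0,0,-0.02,0,0,0],[0,0,-0.02,0,0,0],[0,0,-0.02,0,0,0],[0,0,0,0,0,0]]

```text
t: 9.0
ee_pos: [461.8, -167.6, 202.6]
eef_rot: [0.519, 0.855, 0.001, 0.003]
contact_force: [1.1, -0.9, -1.1]
finger_gap: 25.5
finger_force: 59.2
```

```bash
python3 - <<'E'
from h import *
go(528.5,175.2,200,40.5)
o=[]
for n in("top","scene"):
    c,w=cap(n); s=ctrl.read_state()["ee_pos"]; u,v=proj(c,s[None]-[0,0,20])[0].astype(int)
    o.append(cv2.resize(cv2.cvtColor(c["image"][v-30:v+30,u-30:u+30],cv2.COLOR_RGB2BGR),(400,400),interpolation=cv2.INTER_CUBIC))
cv2.imwrite("pics/v6.png",np.hstack(o))
E
```

```text
t 9.0 pos [ 461.8 -167.6  202.6] psi 27.5 tilt 0.34 F [ 1.1 -0.9 -1.1] gap 25.5 ff 59.218799471855164
tool shift mm [273.3 217.5   2.5] turn z -13.0 j [ 0.14  0.24  0.18  2.01 -0.06  0.89  0.83]
```

View pics/v6.png

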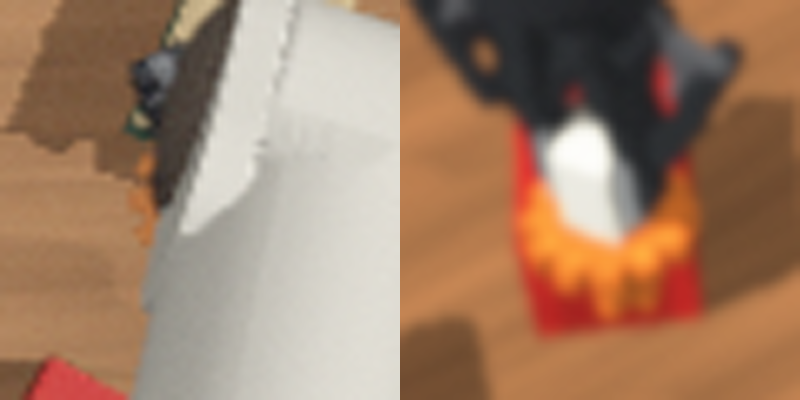

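v6: the gear is out and held upright, with the disc at (610,250) on the right. Moving it over the drive.

Emit:
drive_tool:
  deltas:
    - [[0.0273,0.02175,0,0,0,0],[0.0273,0.02175,0,0,0,0],[0.0273,0.02175,0,0,0,0],[0.0273,0.02175,0,0,0,0],[0.0273,0.02175,0,0,0,0],[0.0273,0.02175,0,0,0,0],[0.0273,0.02175,0,0,0,0],[0.0273,0.02175,0,0,0,0],[0.0273,0.02175,0,0,0,0],[0.0273,0.02175,0,0,0,0],[0,0,0.01,0,0,-6.5],[0,0,0.015,0,0,-6.5],[0,0,0.01,0,0,0],[0,0,0,0,0,0],[0,0,0,0,0,0]]

```text
t: 10.6
ee_pos: [526.1, 175.2, 164.3]
eef_rot: [0.42, 0.908, -0.001, -0.001]
contact_force: [0.0, -0.0, -1.7]
finger_gap: 25.1
finger_force: 59.2
```

```bash
cat > look.py <<'E'
from h import *
import sys
go(528.5,175.2,165,40.5)
s=ctrl.read_state()["ee_pos"]; o=[]
for n in("top","scene"):
    c,w=cap(n); u,v=proj(c,s[None]-[0,0,50])[0].astype(int)
    o.append(cv2.resize(cv2.cvtColor(c["image"][v-25:v+25,u-25:u+25],cv2.COLOR_RGB2BGR),(400,400),interpolation=cv2.INTER_CUBIC))
cv2.imwrite(sys.argv[1],np.hstack(o))
zd=s[2]-78.4+52   # disc top height
im,X,Y=rectify(c,s[0],s[1],zd,half=50,res=.5)
m=(im[...,0]>150)&(im[...,0]>im[...,1]+40)&(im[...,0]>im[...,2]+80)
P=np.c_[X[m],Y[m]]; print("orange n",len(P))
# outer rim on the camera side: farthest orange pixel per direction, lower disc edge sits 10 mm below
hull=cv2.convexHull(P.astype(np.float32))[:,0]; np.save("hull.npy",P)
# disc silhouette: hull of two 68 mm circles projected to the plane; fit its centre to camera-side half
cam=np.array(c["xyz"]); k=10/(cam[2]-zd)
a=np.radians(np.arange(0,360,3)); C=np.c_[np.cos(a),np.sin(a)]*34
def sil(p):
    t=C+p; b=t-(cam[:2]-t)*(-10/(cam[2]-zd+10)) if False else cam[:2]+(t-cam[:2])*(cam[2]-zd)/(cam[2]-zd+10)
    return cv2.convexHull(np.vstack([t,b]).astype(np.float32))[:,0]
M=cv2.morphologyEx(m.astype(np.uint8),cv2.MORPH_CLOSE,np.ones((9,9),np.uint8))
d=cam[:2]-s[:2]; d/=np.linalg.norm(d)
half=((X-s[0])*d[0]+(Y-s[1])*d[1])>-4
def cost(p):
    r=np.zeros(M.shape,np.uint8); cv2.fillConvexPoly(r,(((sil(p)-s[:2]+50)/.5)*16).round().astype(np.int32),1,shift=4)
    # ignore knob region: require orange only in outer ring
    ring=half&(np.hypot(X-s[0],Y-s[1])>24)
    return ((r!=M)&ring).sum()
r=min((minimize(cost,s[:2]+[i,j],method="Nelder-Mead",options=dict(initial_simplex=[s[:2]+[i,j],s[:2]+[i+3,j],s[:2]+[i,j+3]])) for i in(-3,0,3) for j in(-3,0,3)),key=lambda r:r.fun)
print("disc centre",r.x.round(1),r.fun,"minus TCP",(r.x-s[:2]).round(1))
E
python3 look.py pics/v7.png
```

```text
t 10.6 pos [526.1 175.2 164.3] psi 40.33 tilt 0.09 F [ 0.  -0.  -1.7] gap 25.1 ff 59.22144591808319
tool shift mm [-1.6  1.8 -0.7] turn z -0.17 j [-0.33  0.4  -0.05  1.88  0.03  0.86  0.31]
orange n 22907
disc centre [525.  176.8] 7930.0 minus TCP [-1.   1.5]
```

View pics/v7.png

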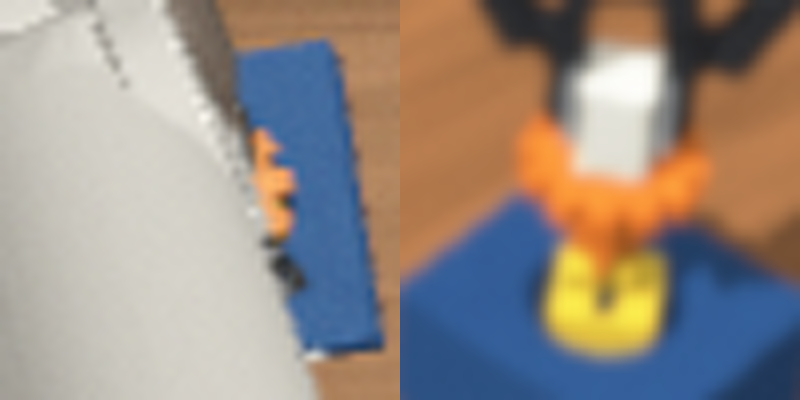

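v7: the gear hovers upright above the turret (right, turret at (605,300)). My orange mask leaked into the wood, so I'm tightening it.

```bash
sed -i 's/^m=(im.*/m=(im[...,0]>170)\&(im[...,0]>im[...,1]+70)\&(im[...,0]>im[...,2]+130)/' look.py && sed -i 's/^half=.*/half=((X-s[0])*d[0]+(Y-s[1])*d[1])>-60/' look.py && python3 look.py pics/x8.png
python3 - <<'E'
from h import *
c,w=cap("scene"); s=ctrl.read_state()["ee_pos"]
print("knob",fit(c,lambda b:(b.min(-1)>150)&(b.max(-1)-b.min(-1)<50),s[:2],26,26,s[2]-26,s[2]+16,win=14,yaws=np.radians([30,40,50]))[0].round(1))
E
```

```text
t 10.7 pos [526.8 175.6 165.4] psi 40.39 tilt 0.04 F [-0.5  0.5 -1.8] gap 25.4 ff 59.22283709049225
tool shift mm [-1.4  1.   0.4] turn z -0.11 j [-0.33  0.4  -0.05  1.88  0.03  0.86  0.31]
orange n 9520
disc centre [528.2 170.5] 4692.0 minus TCP [ 1.4 -5.1]
knob [5.244e+02 1.753e+02 3.310e+01 2.000e-01]
```

The disc fit isn't reliable, but the estimate is within the lead-in's tolerance. I'll insert gently and use the force reading as the check.

Emit:
drive_tool:
  deltas:
    - [[-0.0014,0.001,0.004,0,0,-0.1],[0,0,0.004,0,0,0],[0,0,0.004,0,0,0],[0,0,0.002,0,0,0],[0,0,0,0,0,0]]

```text
t: 11.35
ee_pos: [527.6, 175.2, 150.4]
eef_rot: [0.418, 0.909, -0.0, -0.0]
contact_force: [-0.9, -0.1, -0.8]
finger_gap: 25.5
finger_force: 59.2
```

Emit:
drive_tool:
  deltas:
    - [[0,0,0.0015,0,0,0],[0,0,0.0015,0,0,0],[0,0,0.0015,0,0,0],[0,0,0.001,0,0,0],[0,0,0,0,0,0]]

```text
t: 11.85
ee_pos: [527.9, 175.3, 145.3]
eef_rot: [0.418, 0.909, -0.0, -0.0]
contact_force: [0.4, 0.1, -1.2]
finger_gap: 25.1
finger_force: 59.2
```

```bash
python3 -c "
from h import *
go(528.5,175.2,130,40.5)"
```

```text
t 11.85 pos [527.9 175.3 145.3] psi 40.6 tilt 0.02 F [ 0.4  0.1 -1.2] gap 25.1 ff 59.22733247280121
tool shift mm [-0.5  0.4 15.3] turn z 0.1 j [-0.33  0.43 -0.05  1.89  0.03  0.82  0.32]
```

Lead-in is entering freely; continuing.

Emit:
drive_tool:
  deltas:
    - [[-0.0004,0.0003,0.001,0,0,0],[0,0,0.001,0,0,0],[0,0,0.001,0,0,0],[0,0,0.001,0,0,0],[0,0,0,0,0,0]]

```text
t: 12.35
ee_pos: [529.0, 175.4, 143.7]
eef_rot: [0.418, 0.908, 0.0, 0.0]
contact_force: [-4.0, -2.2, 16.0]
finger_gap: 25.8
finger_force: 61.6
```

Emit:
drive_tool:
  deltas:
    - [[0,0,0.0015,0,0,0],[0,0,0.0015,0,0,0],[0,0,0.0015,0,0,0],[0,0,0.0015,0,0,0],[0,0,0,0,0,0]]

```text
t: 12.85
ee_pos: [528.0, 175.4, 134.8]
eef_rot: [0.418, 0.909, -0.0, -0.001]
contact_force: [-1.2, 1.8, -2.6]
finger_gap: 25.4
finger_force: 59.5
```

Emit:
drive_tool:
  deltas:
    - [[0,0,0.0015,0,0,0],[0,0,0.0015,0,0,0],[0,0,0.0015,0,0,0],[0,0,0,0,0,0],[0,0,0,0,0,0]]

```text
t: 13.35
ee_pos: [528.2, 175.5, 130.6]
eef_rot: [0.418, 0.909, -0.0, -0.0]
contact_force: [-1.3, 2.5, -2.7]
finger_gap: 25.2
finger_force: 59.4
```

Emit:
drive_tool:
  deltas:
    - [[0,0,0.0015,0,0,0],[0,0,0.0015,0,0,0],[0,0,0.0015,0,0,0],[0,0,0,0,0,0],[0,0,0,0,0,0]]

```text
t: 13.85
ee_pos: [528.4, 175.6, 127.2]
eef_rot: [0.418, 0.909, 0.0, -0.0]
contact_force: [-4.3, 1.7, 4.9]
finger_gap: 25.4
finger_force: 60.6
```

Emit:
drive_tool:
  deltas:
    - [[0.0004,-0.0002,0.0015,0,0,0],[0,0,0.0015,0,0,0],[0,0,0.001,0,0,0],[0,0,0,0,0,0],[0,0,0,0,0,0]]
  grip_force: 90

```text
t: 14.35
ee_pos: [528.3, 175.6, 123.8]
eef_rot: [0.418, 0.909, 0.0, 0.0]
contact_force: [-4.7, 1.9, 10.1]
finger_gap: 24.6
finger_force: 90.4
```

Emit:
drive_tool:
  deltas:
    - [[0,0,0.001,0,0,0],[0,0,0.001,0,0,0],[0,0,0,0,0,0],[0,0,0,0,0,0]]

```text
t: 14.75
ee_pos: [528.4, 175.6, 122.3]
eef_rot: [0.418, 0.909, 0.0, 0.0]
contact_force: [-6.4, 1.3, 13.9]
finger_gap: 25.1
finger_force: 91.0
```

Emit:
drive_tool:
  deltas:
    - [[0.0003,-0.0002,0.001,0,0,0],[0,0,0,0,0,0],[0,0,0,0,0,0]]

```text
t: 15.05
ee_pos: [528.4, 175.7, 122.2]
eef_rot: [0.418, 0.909, 0.0, 0.001]
contact_force: [-7.8, -1.0, 20.7]
finger_gap: 25.1
finger_force: 91.9
```

Emit:
drive_tool:
  deltas:
    - [[0.0002,-0.0002,0.0008,0,0,0],[0,0,0,0,0,0],[0,0,0,0,0,0]]

```text
t: 15.35
ee_pos: [528.4, 175.6, 122.1]
eef_rot: [0.418, 0.908, 0.001, 0.001]
contact_force: [-8.6, -0.5, 26.1]
finger_gap: 24.9
finger_force: 92.5
```

The force climbs while z stays at 122.1 (predicted stop 122.4). One check picture.

```bash
python3 - <<'E'
from h import *
go(528.4,175.6,122,40.5)
c,w=cap("scene"); u,v=proj(c,np.array([[528,175,90]]))[0].astype(int)
cv2.imwrite("pics/v9.png",cv2.resize(cv2.cvtColor(c["image"][v-30:v+30,u-30:u+30],cv2.COLOR_RGB2BGR),(600,600),interpolation=cv2.INTER_CUBIC))
E
```

```text
t 15.35 pos [528.4 175.6 122.1] psi 40.59 tilt 0.12 F [-8.6 -0.5 26.1] gap 24.9 ff 92.51708149909973
tool shift mm [-0.  -0.   0.1] turn z 0.09 j [-0.33  0.46 -0.05  1.9   0.03  0.77  0.31]
```

View pics/v9.png

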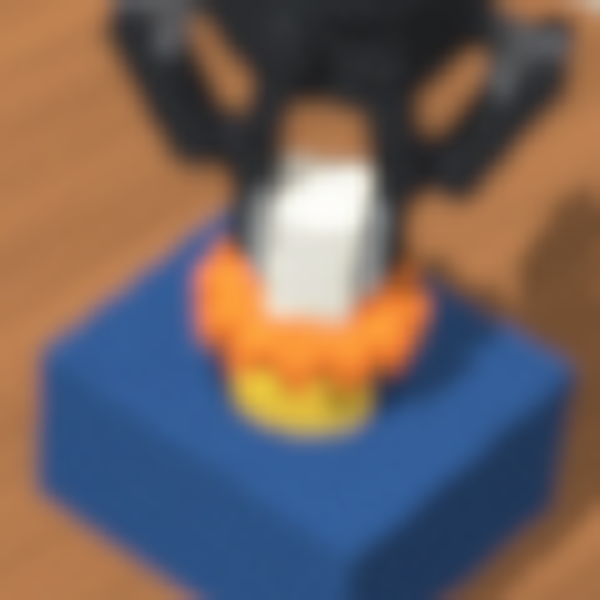

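v9: the gear is seated upright, with the disc at (315,320) low over the turret at (305,400) and still gripped. Handing in.

```bash
python3 -c "
from h import *
print(job.close_job())"
```

```text
the job is handed in; nothing more can be done
None
```

I slid the gear out of its rack, turned it to match the socket and pressed it upright to the plunger's stop. It was handed in still held there at about 26 N, 15.4 s on the clock; no verdict came back.

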